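Close a batch in the capsule filler and hold it pressed

TASK

Close this batch in the capsule filler: pick up the white cap plate (the one with the black grip), fit it over the two steel dowels of the grey filler base and press it straight down onto the sprung body plate until the body plate is all the way down, level with the base's rim. Finish while still holding the cap plate pressed fully down; do not let go or ease off. Leave the bottles, the jar and the tamper where they stand.

Things in the scene. Friction and masses are not known exactly. Their poses are not given: they have to be found in the camera images.
- filler_base: grey base of a hand capsule filler, 154 (x) x 110 (y) mm, standing firmly on the worktop (it does not move). Origin at the centre of its underside, z up; its rim is 40 mm high. Two upright steel dowels, 9 mm in diameter, stand on its x axis at x = +50 and -50 mm; their rounded noses end 63 mm above the underside (full diameter up to 57 mm). Between the walls lies the white sprung body plate (124 x 80 mm) full of capsule bodies
- body_plate (a joint): how far the white sprung body plate in the filler base is pressed down, in m: 0 = up, its top 50 mm above the base's underside (10 mm above the rim); 0.010 = all the way down on its stop, level with the rim, 40 mm above the underside. It moves straight down only. Springs: it starts to yield at about 5 N and takes about 14 N at the stop, the cap plate's own weight (1.5 to 3 N) included, and it comes back up when let go
- cap_plate: white cap plate, 124 (x) x 80 (y) x 16 mm, about 0.22 kg, with green capsule caps showing in its top; it lies right way up on the worktop. Origin at the centre of its underside, z up. Two through bores, 11 mm wide with a 2 mm chamfer, at x = +50 and -50 mm on its x axis take the dowels; it fits either way round. Seated on the raised body plate its underside is 50 mm above the base's underside, pressed fully down 40 mm
- cap_plate_grip (a point): point to grasp in the black grip bar on the cap plate, 42 mm above the plate's underside. The bar stands in the middle of the plate, 60 mm long along the plate's x axis, 22 mm wide along y, from 16 to 54 mm above the underside; axes as the cap plate
- blue_bottle: bystander: blue bottle with white cap and label, 54 mm in diameter, 150 mm tall; origin at the centre of its foot
- jar: bystander: amber glass jar with steel lid, 72 mm in diameter, 85 mm tall; origin at the centre of its foot
- dropper: bystander: small amber bottle with black cap, 34 mm in diameter, 85 mm tall; origin at the centre of its foot
- tamper: bystander: grey tamper, a 90 x 24 mm strip standing on its pins with a low grip, 35 mm tall in all; origin at the centre of its underside

How it is judged:
By the outcome, as a careful person would: the job done as asked, in the order asked, and still so for the second after the job is handed in, while the arm keeps its last pose, push and grip.
It also fails if it takes over 42 s, if anything falls off the work surface, if the arm or the gripper's body presses on something with over 40 N, if the wrist force passes 120 N, or if a joint passes its speed limit or range.

ROBOT

A 6-joint arm with a two-finger parallel gripper is mounted at the origin on the work surface. World frame = base frame: x ahead of the robot, y to its left, z up, the work surface at z = 0. Lengths are in m, angles in rad, forces in N, time in s.
With the tool pointing down it reaches from about 0.35 to 0.775 m from the base axis. Payload 5.5 kg.
Tool frame: the origin (TCP) lies midway between the tips of the shut fingers; the grasp point (between the pads) lies 19 mm behind it; z points along the fingers, y is the line along which they close (so a half turn about z gives the same grasp; the last joint's range is limited). The gripper opens to 85 mm and grips with 20 to 120 N. Pads are 22 mm wide; open, the fingers measure 114 mm over their backs; the gripper's body (76 mm by 85 mm) begins 54 mm behind the grasp point. The pads swing forward as they close: fully open they stand 13 mm farther back than shut.
Start: joints at [0.995, 0.313, 0.046, 1.304, 0, 1.431], TCP at [0.243, 0.521, 0.231] pointing down, gripper open.
Joint ranges: [-2.76, 2.76], [-0.86, 1.69], [-1.03, 1.26], [-2.2, 2.34], [-1.47, 1.5], [-3.14, 3.14]. Speed limits (rad/s): [2.57, 2.57, 3.14, 3.14, 3.14, 3.14].

INTERFACE

Orientations are given as a unit quaternion [w, x, y, z].
In Python, from workcell import env gives the robot as it stands. The module is installed in compiled form; this text tells all that it offers.
- The arm moves only by the tool servo_tool, never from a script. Its argument "increments" is a list of rows, each an object of numbers: "grip": the closure, from 0 (fully open) to 1 (shut); "x", "y", "z": the shift along the tool's x, y, z in mm; "roll": the turn about the tool's z in degrees. In form: [{"grip": .., "x": .., "y": .., "z": .., "roll": ..}, ...]. A call has 1 to 5 rows; each row shifts and turns the commanded pose from where the row before left it, along the tool's axes as they then stand; what a row does not reach is not made up. A row lasts 1/12 s, in which the tool goes at most 41.7 mm and 7.16 degrees, less where a joint would pass 70% of its speed; a pose out of reach is approached as far as the arm can. A call is refused whole if a number of a shift passes 41.7 or a number of a turn 7.16, either way. A call with a gripper value outside its range is refused whole. The fingers move at their own pace and stop on an object; "grip_force" is the grip in N (left out, the last holds). Time passes only in rows, so rows that do not move let the fingers close. It gives the time, the measured TCP pose, the force, the opening and the grip force at its end, in the units of the state.
- env.get_state(): the state, without advancing time (a new reading comes with each control period).
- env.read_camera(name): name is "side" or "top" or "wrist"; returns the picture (384x512x3 uint8, red, green, blue); there is no depth.
- env.get_calibration(name): a dict with "vertical_fov" (degrees; the focal length in pixels is half the picture's height over the tangent of half this angle, whatever the lens; pixels are square), "cx", "cy" (the principal point, pixels), "rvec" (rotation vector, rad) and "tvec" (3), from world to camera coordinates, as OpenCV has them; the wrist camera has in their place "tool_from_camera" (4x4, takes a point from camera to tool coordinates, whose origin is the TCP and whose axes are the flange's). Camera axes: x right, y down, z forward; pixel columns grow to the right and rows downward; lengths in m; the calibration is good to about 2 mm. A picture is of the moment at which its call begins: read the wrist's pose just before it. get_calibration takes no time and is no camera call.
- env.hand_in(): hands the job in; it is judged then, once.
The state is a dict: "clock": time; "joint_pos": joint angles; "qvel": joint speeds; "tau": joint torques, N m; "tcp_pos": TCP position; "orientation": TCP orientation; "wrist_force": force on the tool from outside, world axes, zero at the start; "ft_torque": the same for the moment, N m; "finger_gap": finger opening in m; "grip_force": force on a finger pad.
Only numpy, scipy, OpenCV 4.12 (cv2) and the standard library are available. Lean on these libraries where they do the work, as an engineer would, in place of code of your own. Each camera call takes 0.05 s, during which the arm holds its last target. There are 200 camera calls.

## Working session

There is one attempt and no reset: what is moved stays moved. The work goes in short steps, Python scripts to look and compute and a tool call to move; the robot and the scene stay as the last step left them, time stands still between calls to the robot, and variables do not carry over. Pictures are saved under pics/ and viewed, at most 10 in all, crops included, and the job is handed in when it is done.

Besides the shell and the picture viewer there is one more tool, called after "Emit:" as name([rows], argument=value, ...), one row to a line, values as JSON. servo_tool: Moves the arm, as the interface text tells. Its arguments: {"type":"object","properties":{"increments":{"type":"array"},"grip_force":{"type":"number"}},"required":["increments"]}

```bash
mkdir -p pics
python3 - <<'E'
from workcell import env
import cv2,numpy as np
for n in ("top","side"):
    im=env.read_camera(n); cv2.imwrite(f"pics/{n}0.png",im[:,:,::-1])
    print(n,env.get_calibration(n))
print(env.get_calibration("wrist"))
s=env.get_state();print(s)
E
```

```text
top {'vertical_fov': 53.30086579611732, 'cx': 255.4869173539597, 'cy': 192.35878939780048, 'rvec': array([ 2.18789647, -2.19059796,  0.06857735]), 'tvec': array([-0.01009761,  0.57099481,  1.07876763])}
side {'vertical_fov': 47.72021044988726, 'cx': 257.58885434017037, 'cy': 195.1659810687728, 'rvec': array([ 2.23584194, -0.43505198,  0.2092167 ]), 'tvec': array([-0.53373035,  0.21318157,  1.25321413])}
{'vertical_fov': 58.087154883629736, 'cx': 254.89450584310416, 'cy': 195.82943088364263, 'tool_from_camera': array([[ 4.76264881e-04, -9.59013768e-01, -2.83359077e-01,
         7.31010889e-02],
       [ 9.99999466e-01,  1.96847820e-04,  1.01456025e-03,
        -5.28622472e-04],
       [-9.17198634e-04, -2.83359409e-01,  9.59013349e-01,
        -1.42937359e-01],
       [ 0.00000000e+00,  0.00000000e+00,  0.00000000e+00,
         1.00000000e+00]])}
{'clock': 0.1, 'joint_pos': array([9.95436135e-01, 3.13940031e-01, 4.51116645e-02, 1.30362412e+00,
       3.09323833e-05, 1.43119093e+00]), 'qvel': array([-3.59058470e-04, -9.32808082e-04,  2.14420933e-03,  5.92218811e-04,
       -4.24500538e-05,  1.20811413e-03]), 'tau': array([ 3.45918896e-03, -4.81722629e+01,  2.99245369e+01,  1.27161635e-02,
       -1.16933156e-04,  2.37005636e-06]), 'tcp_pos': array([0.24245755, 0.52088036, 0.23049748]), 'orientation': array([-3.04247596e-04,  2.16157630e-01,  9.76358127e-01, -7.70316532e-04]), 'wrist_force': array([ 0.15411456, -0.59446451, -0.4827558 ]), 'ft_torque': array([ 0.01077658, -0.05186815,  0.00375809]), 'grip_force': 0.0, 'finger_gap': 0.08488255324878465}
```

View pics/top0.png

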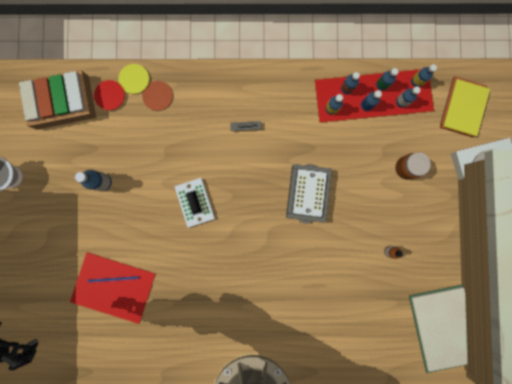

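View pics/side0.png

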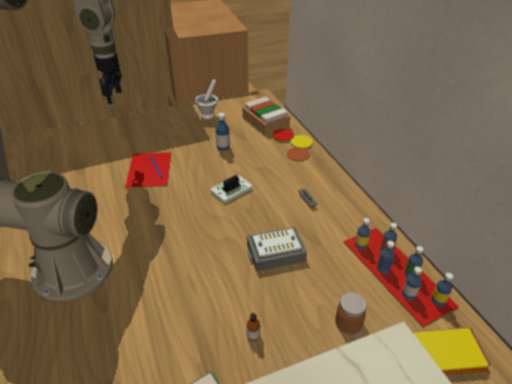

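The top view shows the cap plate at about (195,203) with its black grip. The base with its white body plate is at about (310,193), and the tamper is at (247,127). The side view agrees: cap plate at (231,189), base at (277,248). The bottles are clear of the path.

```bash
cat > h.py <<'E'
from workcell import env
import cv2,numpy as np
from scipy.spatial.transform import Rotation as R
def cam(n,st=None):
    c=env.get_calibration(n); f=192/np.tan(np.radians(c['vertical_fov']/2))
    if n=='wrist':
        T=c['tool_from_camera']; q=st['orientation']; Rt=R.from_quat([q[1],q[2],q[3],q[0]]).as_matrix()
        Rw=Rt@T[:3,:3]; o=Rt@T[:3,3]+st['tcp_pos']
    else:
        r=cv2.Rodrigues(c['rvec'])[0]; Rw=r.T; o=-r.T@c['tvec']
    return Rw,o,f,c['cx'],c['cy']
def ray(C,uv,z):
    Rw,o,f,cx,cy=C; uv=np.atleast_2d(uv).astype(float)
    d=np.c_[(uv[:,0]-cx)/f,(uv[:,1]-cy)/f,np.ones(len(uv))]@Rw.T
    return o+d*((z-o[2])/d[:,2])[:,None]
def proj(C,P):
    Rw,o,f,cx,cy=C; p=(np.atleast_2d(P)-o)@Rw; return np.c_[f*p[:,0]/p[:,2]+cx,f*p[:,1]/p[:,2]+cy]
def white(im,s=60,v=150):
    h=cv2.cvtColor(im,cv2.COLOR_RGB2HSV); return ((h[...,1]<s)&(h[...,2]>v)).astype(np.uint8)*255
def rect(xy):
    (c,(w,h),a)=cv2.minAreaRect((xy[:,:2]*1000).astype(np.float32))
    if w<h: w,h,a=h,w,a+90
    return np.round(c,1),round(w,1),round(h,1),round((a+90)%180-90,2)
E
python3 - <<'E'
from h import *
im=cv2.imread('pics/top0.png')[:,:,::-1]
C=cam('top')
for nm,(u,v),z in (('cap',(195,203),.016),('base',(310,193),.05)):
    m=white(np.ascontiguousarray(im)); b=np.zeros_like(m); b[v-40:v+40,u-35:u+35]=m[v-40:v+40,u-35:u+35]
    cs=max(cv2.findContours(b,0,2)[0],key=cv2.contourArea).reshape(-1,2)
    print(nm,rect(ray(C,cs,z)))
h=cv2.cvtColor(np.ascontiguousarray(im),cv2.COLOR_RGB2HSV)
m=((h[...,2]<70)).astype(np.uint8)*255; b=np.zeros_like(m); b[180:225,180:210]=m[180:225,180:210]
cs=max(cv2.findContours(b,0,2)[0],key=cv2.contourArea).reshape(-1,2); print('grip',rect(ray(C,cs,.054)))
print(C[1])
E
```

```text
cap (array([543.1, 166.4]), 127.0, 81.6, 17.94)
base (array([ 568.3, -160.8]), 122.9, 79.0, -7.27)
grip (array([541.8, 159.3]), 59.0, 26.2, 18.92)
[ 0.50196088 -0.01113794  1.11255914]
```

Emit:
servo_tool([
  {"x": -35.2, "y": -16.2, "z": 6.7, "grip": 0},
  {"x": -35.2, "y": -16.2, "z": 6.7, "grip": 0},
  {"x": -35.2, "y": -16.2, "z": 6.7, "grip": 0},
  {"x": -35.2, "y": -16.2, "z": 6.7, "grip": 0},
  {"x": -35.2, "y": -16.2, "z": 6.7, "grip": 0},
])

```text
invalid input at $.increments[0]: expected keys grip, x, y, z, roll
```

Emit:
servo_tool([
  {"x": -35.2, "y": -16.2, "z": 6.7, "grip": 0},
  {"x": -35.2, "y": -16.2, "z": 6.7, "grip": 0},
  {"x": -35.2, "y": -16.2, "z": 6.7, "grip": 0},
  {"x": -35.2, "y": -16.2, "z": 6.7, "grip": 0},
  {"x": -35.2, "y": -16.2, "z": 6.7, "grip": 0},
])

```text
invalid input at $.increments[0]: expected keys grip, x, y, z, roll
```

Emit:
servo_tool([
  {"x": -35.2, "y": -16.2, "z": 6.7, "grip": 0},
  {"x": -35.2, "y": -16.2, "z": 6.7, "grip": 0},
  {"roll": -7.1, "grip": 0},
  {"roll": -7.1, "grip": 0},
  {"roll": -7.1, "grip": 0},
])

```text
invalid input at $.increments[0]: expected keys grip, x, y, z, roll
```

Emit:
servo_tool([
  {"roll": -7.1, "grip": 0},
  {"roll": -7.1, "grip": 0},
  {"roll": -7.1, "grip": 0},
  {"grip": 0},
  {"grip": 0},
])

```text
invalid input at $.increments[0]: expected keys grip, x, y, z, roll
```

```bash
cat >> h.py <<'E'
def yaw(s):
    q=s['orientation']; M=R.from_quat([q[1],q[2],q[3],q[0]]).as_matrix(); return np.degrees(np.arctan2(M[1,0],M[0,0])),M
def delta(s,P,yw):
    y,M=yaw(s); d=(np.array(P)-s['tcp_pos']*1000)
    r=(yw-y+180)%360-180
    return 'tool xyz mm',np.round(d@M,1),'roll',round(-r,2)
E
python3 - <<'E'
from h import *
s=env.get_state(); im=env.read_camera('wrist'); cv2.imwrite('pics/w1.png',im[:,:,::-1]); np.save('w1.npy',s,allow_pickle=True)
print(s['tcp_pos'],yaw(s)[0],s['joint_pos'],s['clock'])
C=cam('wrist',s); print(proj(C,[[.543,.166,.016],[.543,.163,.054]]))
E
```

```text
[0.24245755 0.52088036 0.23049748] 155.03307552735956 [9.95436135e-01 3.13940031e-01 4.51116645e-02 1.30362412e+00
 3.09323833e-05 1.43119093e+00] 0.1
[[115.67731424 463.2680007 ]
 [102.31577757 494.1116341 ]]
```

View pics/w1.png

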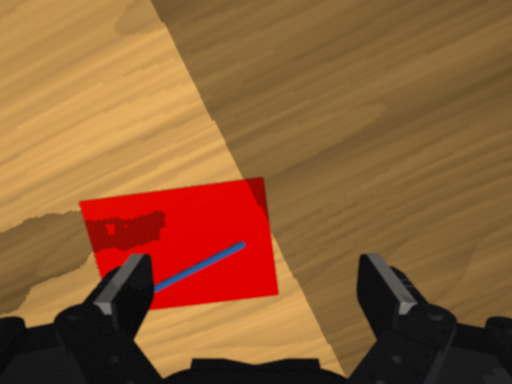

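The wrist picture shows only the red mat: every key is required, so the moves were refused. Resending them in full.

Emit:
servo_tool([
  {"x": -35.2, "y": -16.2, "z": 6.7, "roll": 0, "grip": 0},
  {"x": -35.2, "y": -16.2, "z": 6.7, "roll": 0, "grip": 0},
  {"x": -35.2, "y": -16.2, "z": 6.7, "roll": 0, "grip": 0},
  {"x": -35.2, "y": -16.2, "z": 6.7, "roll": 0, "grip": 0},
  {"x": -35.2, "y": -16.2, "z": 6.7, "roll": 0, "grip": 0},
])

```text
clock: 0.57
tcp_pos: [0.3686, 0.3721, 0.1973]
orientation: [-0.0, 0.216, 0.976, -0.0]
wrist_force: [0.6, 0.4, 0.8]
finger_gap: 0.0856
grip_force: 0.0
```

Emit:
servo_tool([
  {"x": -35.2, "y": -16.2, "z": 6.7, "roll": 0, "grip": 0},
  {"x": -35.2, "y": -16.2, "z": 6.7, "roll": 0, "grip": 0},
  {"x": -35.2, "y": -16.2, "z": 6.7, "roll": 0, "grip": 0},
  {"x": -35.2, "y": -16.2, "z": 6.7, "roll": 0, "grip": 0},
  {"x": -35.2, "y": -16.2, "z": 6.7, "roll": 0, "grip": 0},
])

```text
clock: 0.98
tcp_pos: [0.4942, 0.2241, 0.1639]
orientation: [-0.0, 0.216, 0.976, 0.0]
wrist_force: [0.9, 0.2, -0.5]
finger_gap: 0.0854
grip_force: 0.0
```

Emit:
servo_tool([
  {"x": -35.2, "y": -16.2, "z": 6.7, "roll": 0, "grip": 0},
  {"x": -35.2, "y": -16.2, "z": 6.7, "roll": 0, "grip": 0},
  {"x": 0, "y": 0, "z": 0, "roll": -7.1, "grip": 0},
  {"x": 0, "y": 0, "z": 0, "roll": -7.1, "grip": 0},
  {"x": 0, "y": 0, "z": 0, "roll": -7.1, "grip": 0},
])

```text
clock: 1.4
tcp_pos: [0.5438, 0.1655, 0.1501]
orientation: [-0.001, 0.03, 1.0, -0.0]
wrist_force: [-0.4, -0.3, -0.2]
finger_gap: 0.0856
grip_force: 0.0
```

Emit:
servo_tool([
  {"x": 0, "y": 0, "z": 0, "roll": -7.1, "grip": 0},
  {"x": 0, "y": 0, "z": 0, "roll": -7.1, "grip": 0},
  {"x": 0, "y": 0, "z": 0, "roll": -7.1, "grip": 0},
  {"x": 0, "y": 0, "z": 0, "roll": 0, "grip": 0},
  {"x": 0, "y": 0, "z": 0, "roll": 0, "grip": 0},
])

```text
clock: 1.82
tcp_pos: [0.5434, 0.1667, 0.1507]
orientation: [-0.0, -0.152, 0.988, 0.0]
wrist_force: [0.2, 0.3, 0.7]
finger_gap: 0.085
grip_force: 0.0
```

Run:
```python
from h import *
s=env.get_state(); im=env.read_camera('wrist'); cv2.imwrite('pics/w2.png',im[:,:,::-1]); np.save('w2.npy',s,allow_pickle=True)
print(s['tcp_pos'],yaw(s)[0],s['joint_pos'],s['clock'])
C=cam('wrist',s); print(proj(C,[[.543,.166,.016],[.543,.163,.054]]))
```

```text
[0.54343354 0.16672127 0.15065065] -162.56859626783367 [ 1.56421241e-01  3.36375928e-01 -1.21875175e-01  1.11303611e+00
  9.14758465e-05 -1.47814131e-01] 1.8167
[[253.5591675  184.75273071]
 [249.43318509 196.82269718]]
```

View pics/w2.png

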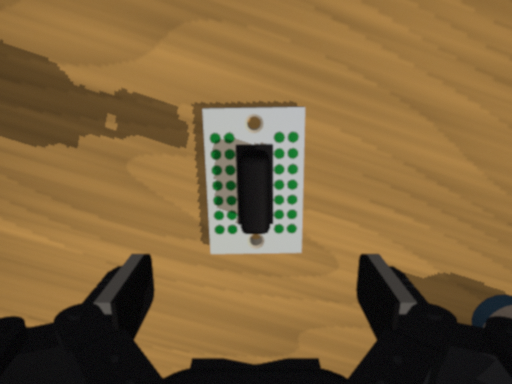

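The plate is centred, corners about (203,108) to (302,253), with bores at (255,123) and (257,240) and the grip bar between them, nearly aligned with the tool. Next I refine these numerically.

Run:
```python
from h import *
im=np.ascontiguousarray(cv2.imread('pics/w2.png')[:,:,::-1]); s=np.load('w2.npy',allow_pickle=True).item(); C=cam('wrist',s)
m=white(im,60,150); b=np.zeros_like(m); b[95:262,195:315]=m[95:262,195:315]
cs=max(cv2.findContours(b,0,2)[0],key=cv2.contourArea).reshape(-1,2)
r=rect(ray(C,cs,.016)); print(r)
hol=255-b; 
n,l,st,ce=cv2.connectedComponentsWithStats(hol)
B=[ce[i] for i in range(1,n) if 40<st[i,4]<400 and (abs(ce[i][1]-123)<8 or abs(ce[i][1]-240)<8) and abs(ce[i][0]-256)<8]
p=ray(C,B,.016)*1000; print(B,p,np.linalg.norm(p[0]-p[-1]))
a=np.degrees(np.arctan2(*(p[0]-p[-1])[[1,0]])); print('bore axis',a)
g=(cv2.cvtColor(im,cv2.COLOR_RGB2HSV)[...,2]<60).astype(np.uint8); k=np.zeros_like(g); k[140:238,230:280]=g[140:238,230:280]
cs=max(cv2.findContours(k,0,2)[0],key=cv2.contourArea).reshape(-1,2); print('griptop',rect(ray(C,cs,.054)))
print(delta(s,[*r[0],23],r[3]+180))
```

```text
(array([542.7, 166.8]), 124.2, 80.4, 18.3)
[array([254.1       , 122.79444444])] [[494.74177293 151.32711601  16.        ]] 0.0
bore axis 0.0
griptop (array([537.4, 164.8]), 66.0, 25.2, 19.06)
('tool xyz mm', array([  0.6,   0.3, 127.7]), 'roll', np.float64(-0.87))
```

Emit:
servo_tool([
  {"x": 0.6, "y": 0.3, "z": 30, "roll": -0.87, "grip": 0},
  {"x": 0, "y": 0, "z": 30, "roll": 0, "grip": 0},
  {"x": 0, "y": 0, "z": 30, "roll": 0, "grip": 0},
  {"x": 0, "y": 0, "z": 25, "roll": 0, "grip": 0},
  {"x": 0, "y": 0, "z": 12.7, "roll": 0, "grip": 0},
])

```text
clock: 2.28
tcp_pos: [0.5406, 0.1665, 0.0198]
orientation: [-0.002, -0.159, 0.987, 0.0]
wrist_force: [0.6, 0.1, 0.1]
finger_gap: 0.0855
grip_force: 0.0
```

Emit:
servo_tool([
  {"x": 0, "y": 0, "z": 0, "roll": 0, "grip": 0},
  {"x": 0, "y": 0, "z": 0, "roll": 0, "grip": 1},
  {"x": 0, "y": 0, "z": 0, "roll": 0, "grip": 1},
  {"x": 0, "y": 0, "z": 0, "roll": 0, "grip": 1},
  {"x": 0, "y": 0, "z": 0, "roll": 0, "grip": 1},
], grip_force=90)

```text
clock: 2.7
tcp_pos: [0.5442, 0.1671, 0.0247]
orientation: [0.001, -0.161, 0.987, 0.0]
wrist_force: [1.1, -0.1, 0.1]
finger_gap: 0.0389
grip_force: 0.0
```

Emit:
servo_tool([
  {"x": 0, "y": 0, "z": 0, "roll": 0, "grip": 1},
  {"x": 0, "y": 0, "z": 0, "roll": 0, "grip": 1},
  {"x": 0, "y": 0, "z": 0, "roll": 0, "grip": 1},
  {"x": 0, "y": 0, "z": 0, "roll": 0, "grip": 1},
  {"x": 0, "y": 0, "z": 0, "roll": 0, "grip": 1},
])

```text
clock: 3.12
tcp_pos: [0.544, 0.167, 0.0246]
orientation: [0.001, -0.161, 0.987, -0.0]
wrist_force: [-1.4, -0.7, 5.7]
finger_gap: 0.0206
grip_force: 89.6
```

Emit:
servo_tool([
  {"x": 0, "y": 0, "z": -15, "roll": 0, "grip": 1},
  {"x": 0, "y": 0, "z": -30, "roll": 0, "grip": 1},
  {"x": 0, "y": 0, "z": -30, "roll": 0, "grip": 1},
  {"x": 0, "y": 0, "z": -35, "roll": 0, "grip": 1},
  {"x": 0, "y": 0, "z": -35, "roll": 0, "grip": 1},
])

```text
clock: 3.53
tcp_pos: [0.5418, 0.1667, 0.1688]
orientation: [-0.001, -0.161, 0.987, 0.0]
wrist_force: [2.0, 0.2, -2.4]
finger_gap: 0.0207
grip_force: 88.2
```

Emit:
servo_tool([
  {"x": 0, "y": 0, "z": -35, "roll": 0, "grip": 1},
  {"x": 0, "y": 0, "z": -35, "roll": 0, "grip": 1},
  {"x": 0, "y": 0, "z": -30, "roll": 0, "grip": 1},
  {"x": 0, "y": 0, "z": -30, "roll": 0, "grip": 1},
  {"x": 0, "y": 0, "z": 0, "roll": 0, "grip": 1},
])

```text
clock: 3.95
tcp_pos: [0.5449, 0.1672, 0.3047]
orientation: [0.005, -0.161, 0.987, 0.0]
wrist_force: [1.0, 0.6, -2.6]
finger_gap: 0.0208
grip_force: 88.4
```

Run:
```python
from h import *
s=env.get_state(); print(s['tcp_pos'],yaw(s)[0],s['finger_gap'],s['wrist_force'])
a=np.radians(172.7); c=np.array([568.3,-160.8]); P=c-108*np.array([np.cos(a),np.sin(a)])
print(P,delta(s,[*P,300],172.7))
```

```text
[0.54489774 0.16719398 0.30467385] -161.50402476967335 0.020833480317060636 [ 0.9520056   0.59223668 -2.62204051]
[ 675.4245998  -174.52297773] ('tool xyz mm', array([ -15.3, -365.5,    5.4]), 'roll', np.float64(25.8))
```

Emit:
servo_tool([
  {"x": -1.5, "y": -30, "z": 0, "roll": 0, "grip": 1},
  {"x": -1.5, "y": -38, "z": 0, "roll": 0, "grip": 1},
  {"x": -1.5, "y": -38, "z": 0, "roll": 0, "grip": 1},
  {"x": -1.5, "y": -38, "z": 0, "roll": 0, "grip": 1},
  {"x": -1.5, "y": -38, "z": 0, "roll": 0, "grip": 1},
])

```text
clock: 4.37
tcp_pos: [0.6077, -0.0047, 0.2971]
orientation: [-0.001, -0.161, 0.987, 0.0]
wrist_force: [0.0, 1.6, -2.8]
finger_gap: 0.0206
grip_force: 88.6
```

Emit:
servo_tool([
  {"x": -1.5, "y": -38, "z": 0, "roll": 0, "grip": 1},
  {"x": -1.5, "y": -38, "z": 0, "roll": 0, "grip": 1},
  {"x": -1.5, "y": -38, "z": 0, "roll": 0, "grip": 1},
  {"x": -1.5, "y": -38, "z": 0, "roll": 0, "grip": 1},
  {"x": -1.5, "y": -31.5, "z": 0, "roll": 0, "grip": 1},
])

```text
clock: 4.78
tcp_pos: [0.6732, -0.1777, 0.2964]
orientation: [-0.001, -0.16, 0.987, 0.0]
wrist_force: [0.6, 0.6, -2.0]
finger_gap: 0.0207
grip_force: 88.6
```

Emit:
servo_tool([
  {"x": 0, "y": 0, "z": 0, "roll": 6.45, "grip": 1},
  {"x": 0, "y": 0, "z": 0, "roll": 6.45, "grip": 1},
  {"x": 0, "y": 0, "z": 0, "roll": 6.45, "grip": 1},
  {"x": 0, "y": 0, "z": 0, "roll": 6.45, "grip": 1},
  {"x": 0, "y": 0, "z": 0, "roll": 0, "grip": 1},
])

```text
clock: 5.2
tcp_pos: [0.6728, -0.1751, 0.2965]
orientation: [-0.001, 0.065, 0.998, 0.0]
wrist_force: [0.0, -0.7, -2.6]
finger_gap: 0.0205
grip_force: 88.9
```

Run:
```python
from h import *
s=env.get_state(); im=env.read_camera('wrist'); cv2.imwrite('pics/w3.png',im[:,:,::-1]); np.save('w3.npy',s,allow_pickle=True)
print(s['tcp_pos'],s['orientation'],yaw(s)[0],s['joint_pos'],s['clock'],s['wrist_force'])
```

```text
[ 0.67279817 -0.17514081  0.29653794] [-1.16509362e-03  6.52726860e-02  9.97866687e-01  4.39652856e-04] 172.51502339426605 [-3.70052545e-01  5.80817025e-01  6.17456008e-01  1.60992196e+00
  1.39646662e-04 -2.39414369e-01] 5.2 [ 0.02680931 -0.72701111 -2.56920712]
```

View pics/w3.png

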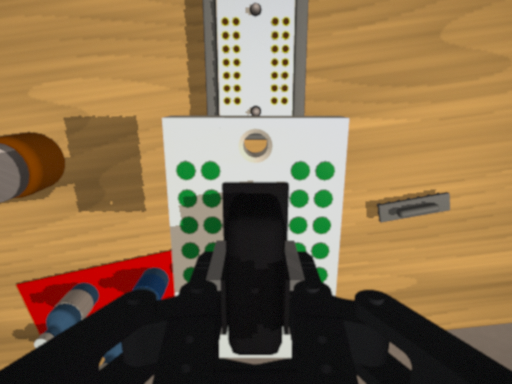

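Both dowels are visible beyond the held plate, at (255,9) and (256,111), and the plate's near bore is at (256,144). Locating all three precisely.

Run:
```python
from h import *
im=np.ascontiguousarray(cv2.imread('pics/w3.png')[:,:,::-1]); s=np.load('w3.npy',allow_pickle=True).item(); C=cam('wrist',s)
g=cv2.cvtColor(im,cv2.COLOR_RGB2GRAY); w=white(im,60,150)
D=[]
for (u,v) in ((255,9),(256,110)):
    sub=255-w[max(0,v-9):v+8,u-10:u+11]; n,l,st,ce=cv2.connectedComponentsWithStats(sub)
    i=1+np.argmax(st[1:,4]); print('dowel',st[i],ce[i]+[u-10,max(0,v-9)])
    D.append(ce[i]+[u-10,max(0,v-9)])
for z in (.055,.060):
    p=ray(C,D,z)*1000; d=p[0]-p[1]; print(z,p.round(1),'sep',np.linalg.norm(d),'yaw',np.degrees(np.arctan2(d[1],d[0])),'mid',p.mean(0).round(1))
# body plate sides
for v0,v1 in((20,100),):
    P=[];Q=[]
    for v in range(v0,v1,5):
        r=np.where(w[v,200:310])[0]+200; P.append((r.min()-.5,v));Q.append((r.max()+.5,v))
    a=ray(C,P,.05)*1000;b=ray(C,Q,.05)*1000
    for e in(a,b): k=np.polyfit(e[:,0],e[:,1],1); print('edge yaw',np.degrees(np.arctan(k[0])),'y at 568',np.polyval(k,568.3))
# plate in hand
zt=s['tcp_pos'][2]-.0086
P=[];Q=[]
for v in range(122,200,6):
    r=np.where(w[v,150:360])[0]+150; P.append((r.min()-.5,v));Q.append((r.max()+.5,v))
y,M=yaw(s)
a=(ray(C,P,zt)-s['tcp_pos'])@M*1000;b=(ray(C,Q,zt)-s['tcp_pos'])@M*1000
print('width',(b-a)[:,1].mean(),'cy',((a+b)/2)[:,1].round(1),np.polyfit(a[:,0],a[:,1],1),np.polyfit(b[:,0],b[:,1],1))
top=[(u,np.where(w[112:130,u])[0].min()+112) for u in (180,200,310,330)]
print('front edge toolx',((ray(C,np.array(top)-[0,.5],zt)-s['tcp_pos'])@M*1000).round(1))
sub=255-w[128:160,238:276];n,l,st,ce=cv2.connectedComponentsWithStats(sub);i=1+np.argmax(st[1:,4])
u=ce[i]+[238,128];print('bore',st[i],u,((ray(C,u,zt)-s['tcp_pos'])@M*1000).round(1))
cv2.imwrite('pics/c3.png',cv2.resize(im[0:170,190:320,::-1],None,fx=3.5,fy=3.5,interpolation=2))
```

```text
dowel [  4   3  13  14 118] [254.6440678    9.80508475]
dowel [  0   5  21  12 134] [255.20895522 112.49253731]
0.055 [[ 519.9 -155.    55. ]
 [ 619.2 -167.4   55. ]] sep 100.0846419760351 yaw 172.88074891791047 mid [ 569.6 -161.2   55. ]
0.06 [[ 520.9 -155.2   60. ]
 [ 619.  -167.4   60. ]] sep 98.78365102070602 yaw 172.8807489179105 mid [ 570.  -161.3   60. ]
edge yaw -7.412922178059851 y at 568 -200.93520066931455
edge yaw -7.358320123171532 y at 568 -120.31283603878852
width 80.42851176708844 cy [0.  0.2 0.  0.3 0.  0.  0.  0.  0.  0.  0.3 0.  0. ] [ 3.44092199e-03 -4.02818750e+01] [-1.20077308e-03  4.03585134e+01]
front edge toolx [[ 63.8 -32.1   8.7]
 [ 63.8 -23.5   8.7]
 [ 63.4  23.6   8.8]
 [ 63.4  32.2   8.8]]
bore [  5   5  25  24 462] [255.62337662 144.3961039 ] [[51.9  0.3  8.7]]
```

View pics/c3.png

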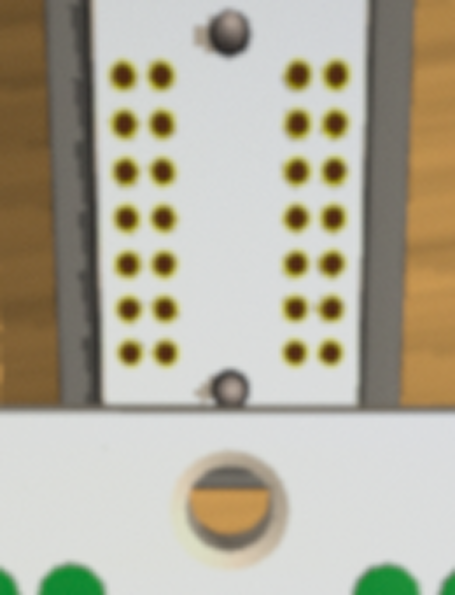

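The near dowel's mask was biased by its shadow and the plate edge. Corrected values from the crop are near nose (255.7,110.9) and far nose (255.7,9.1). With the body-plate edges, the base centre is about (568.7, -160.7) mm with yaw 172.65°. The cap centre is at tool x +1.4 mm. Moving to hover over the dowels.

Emit:
servo_tool([
  {"x": 20, "y": 0.7, "z": 0, "roll": -0.13, "grip": 1},
  {"x": 30, "y": 0, "z": 10, "roll": 0, "grip": 1},
  {"x": 30, "y": 0, "z": 20, "roll": 0, "grip": 1},
  {"x": 18, "y": 0, "z": 30, "roll": 0, "grip": 1},
  {"x": 5.7, "y": 0, "z": 35, "roll": 0, "grip": 1},
])

```text
clock: 5.67
tcp_pos: [0.5682, -0.1607, 0.2043]
orientation: [0.001, 0.061, 0.998, -0.001]
wrist_force: [0.4, -0.1, -2.6]
finger_gap: 0.0207
grip_force: 89.0
```

Emit:
servo_tool([
  {"x": 0, "y": 0, "z": 35, "roll": 0, "grip": 1},
  {"x": 0, "y": 0, "z": 30, "roll": 0, "grip": 1},
  {"x": 0, "y": 0, "z": 20, "roll": 0, "grip": 1},
  {"x": 0, "y": 0, "z": 6, "roll": 0, "grip": 1},
  {"x": 0, "y": 0, "z": 0, "roll": 0, "grip": 1},
])

```text
clock: 6.08
tcp_pos: [0.5686, -0.1604, 0.11]
orientation: [-0.002, 0.061, 0.998, 0.001]
wrist_force: [0.6, -0.2, -2.0]
finger_gap: 0.0203
grip_force: 89.0
```

Emit:
servo_tool([
  {"x": 0, "y": 0, "z": 0, "roll": 0, "grip": 1},
  {"x": 0, "y": 0, "z": 0, "roll": 0, "grip": 1},
  {"x": 0, "y": 0, "z": 0, "roll": 0, "grip": 1},
])

```text
clock: 6.33
tcp_pos: [0.5718, -0.1618, 0.1142]
orientation: [0.002, 0.062, 0.998, -0.001]
wrist_force: [-0.6, -0.5, -2.5]
finger_gap: 0.0209
grip_force: 89.0
```

Run:
```python
from h import *
s=env.get_state(); im=env.read_camera('wrist'); cv2.imwrite('pics/w4.png',im[:,:,::-1]); np.save('w4.npy',s,allow_pickle=True)
print(s['tcp_pos'],yaw(s)[0],yaw(s)[1][:,2],s['wrist_force'])
C=cam('wrist',s);print(proj(C,[.519,-.1543,.060]))
print(delta(s,[570.1,-160.9,100],172.65))
cv2.imwrite('pics/c4.png',cv2.resize(im[80:210,150:350,::-1],None,fx=4,fy=4,interpolation=2))
```

```text
[ 0.57177038 -0.16184569  0.11415794] 172.8677720243336 [ 0.00330434 -0.00130941 -0.99999368] [-0.59425913 -0.49043115 -2.48596099]
[[256.6323586 130.1452142]]
('tool xyz mm', array([ 1.8,  0.7, 14.2]), 'roll', np.float64(0.22))
```

View pics/c4.png

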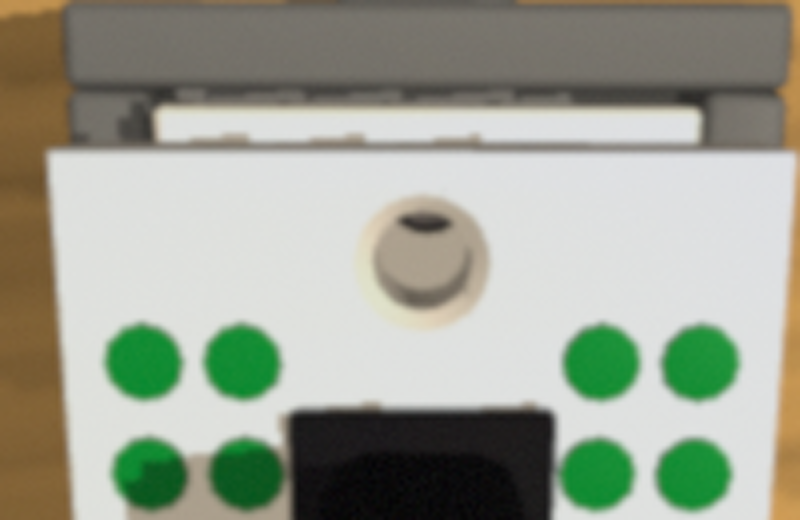

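The dowel's dark nose shows at the top of the bore opening, crop (425,222), where my estimate projects it: full image (256.6,130). Laterally it is centred. I'll let it settle and re-check before correcting along x.

Emit:
servo_tool([
  {"x": 0, "y": 0, "z": 0, "roll": 0, "grip": 1},
  {"x": 0, "y": 0, "z": 0, "roll": 0, "grip": 1},
  {"x": 0, "y": 0, "z": 0, "roll": 0, "grip": 1},
  {"x": 0, "y": 0, "z": 0, "roll": 0, "grip": 1},
  {"x": 0, "y": 0, "z": 0, "roll": 0, "grip": 1},
])

```text
clock: 6.8
tcp_pos: [0.5703, -0.1613, 0.1122]
orientation: [0.0, 0.063, 0.998, 0.0]
wrist_force: [0.8, -0.2, -2.3]
finger_gap: 0.0208
grip_force: 89.0
```

Run:
```python
from h import *
for i in range(8):
    s=env.get_state(); print(s['clock'],(s['tcp_pos']*1000).round(2),yaw(s)[0].round(2),yaw(s)[1][:2,2].round(4)); im=env.read_camera('wrist')
print(delta(s,[570.1,-160.9,100],172.65))
```

```text
6.8 [ 570.35 -161.29  112.22] 172.83 [0.0001 0.0001]
6.85 [ 570.35 -161.31  112.18] 172.83 [0.     0.0001]
6.9 [ 570.3  -161.29  112.13] 172.83 [-0.0001  0.0001]
6.95 [ 570.3  -161.26  112.1 ] 172.83 [-0.0002  0.0002]
7.0 [ 570.34 -161.32  112.14] 172.83 [-0.      0.0001]
7.05 [ 570.32 -161.3   112.12] 172.83 [-0.0001  0.0001]
7.1 [ 570.33 -161.31  112.12] 172.83 [-0.0001  0.0001]
7.15 [ 570.34 -161.31  112.13] 172.83 [-0.      0.0001]
('tool xyz mm', array([ 0.3,  0.4, 12.1]), 'roll', np.float64(0.18))
```

Emit:
servo_tool([
  {"x": 0.3, "y": 0.3, "z": 3, "roll": 0.18, "grip": 1},
  {"x": 0, "y": 0, "z": 6, "roll": 0, "grip": 1},
  {"x": 0, "y": 0, "z": 5, "roll": 0, "grip": 1},
  {"x": 0, "y": 0, "z": 3, "roll": 0, "grip": 1},
  {"x": 0, "y": 0, "z": 2, "roll": 0, "grip": 1},
])

```text
clock: 7.62
tcp_pos: [0.5695, -0.1607, 0.0921]
orientation: [-0.001, 0.064, 0.998, 0.0]
wrist_force: [-0.2, -0.2, -2.0]
finger_gap: 0.0209
grip_force: 89.0
```

Emit:
servo_tool([
  {"x": 0, "y": 0, "z": 1, "roll": 0, "grip": 1},
  {"x": 0, "y": 0, "z": 1, "roll": 0, "grip": 1},
  {"x": 0, "y": 0, "z": 1, "roll": 0, "grip": 1},
  {"x": 0, "y": 0, "z": 1, "roll": 0, "grip": 1},
  {"x": 0, "y": 0, "z": 1, "roll": 0, "grip": 1},
])

```text
clock: 8.03
tcp_pos: [0.5703, -0.161, 0.0883]
orientation: [0.0, 0.064, 0.998, -0.0]
wrist_force: [0.2, -0.4, -2.1]
finger_gap: 0.0207
grip_force: 89.0
```

Emit:
servo_tool([
  {"x": 0, "y": 0, "z": 1, "roll": 0, "grip": 1},
  {"x": 0, "y": 0, "z": 1, "roll": 0, "grip": 1},
  {"x": 0, "y": 0, "z": 1, "roll": 0, "grip": 1},
  {"x": 0, "y": 0, "z": 1, "roll": 0, "grip": 1},
  {"x": 0, "y": 0, "z": 1, "roll": 0, "grip": 1},
])

```text
clock: 8.45
tcp_pos: [0.5701, -0.161, 0.0831]
orientation: [0.0, 0.064, 0.998, 0.0]
wrist_force: [0.4, 1.2, -1.7]
finger_gap: 0.0209
grip_force: 89.0
```

Emit:
servo_tool([
  {"x": 0, "y": 0, "z": 1, "roll": 0, "grip": 1},
  {"x": 0, "y": 0, "z": 1, "roll": 0, "grip": 1},
  {"x": 0, "y": 0, "z": 1, "roll": 0, "grip": 1},
  {"x": 0, "y": 0, "z": 1, "roll": 0, "grip": 1},
  {"x": 0, "y": 0, "z": 1, "roll": 0, "grip": 1},
])

```text
clock: 8.87
tcp_pos: [0.5701, -0.161, 0.0781]
orientation: [0.0, 0.064, 0.998, 0.0]
wrist_force: [0.2, 0.5, -1.4]
finger_gap: 0.0207
grip_force: 89.0
```

Emit:
servo_tool([
  {"x": 0, "y": 0, "z": 1, "roll": 0, "grip": 1},
  {"x": 0, "y": 0, "z": 1, "roll": 0, "grip": 1},
  {"x": 0, "y": 0, "z": 1, "roll": 0, "grip": 1},
  {"x": 0, "y": 0, "z": 1, "roll": 0, "grip": 1},
  {"x": 0, "y": 0, "z": 1, "roll": 0, "grip": 1},
])

```text
clock: 9.28
tcp_pos: [0.5701, -0.161, 0.0737]
orientation: [0.0, 0.064, 0.998, -0.0]
wrist_force: [-1.7, 0.9, 4.0]
finger_gap: 0.0207
grip_force: 89.6
```

On the dowels and touching the body plate as expected (TCP 74 mm). Pressing down.

Emit:
servo_tool([
  {"x": 0, "y": 0, "z": 1, "roll": 0, "grip": 1},
  {"x": 0, "y": 0, "z": 1, "roll": 0, "grip": 1},
  {"x": 0, "y": 0, "z": 1, "roll": 0, "grip": 1},
  {"x": 0, "y": 0, "z": 1, "roll": 0, "grip": 1},
  {"x": 0, "y": 0, "z": 1, "roll": 0, "grip": 1},
])

```text
clock: 9.7
tcp_pos: [0.5701, -0.161, 0.069]
orientation: [0.0, 0.064, 0.998, -0.0]
wrist_force: [-3.0, 2.2, 6.9]
finger_gap: 0.0206
grip_force: 90.1
```

Emit:
servo_tool([
  {"x": 0, "y": 0, "z": 1, "roll": 0, "grip": 1},
  {"x": 0, "y": 0, "z": 1, "roll": 0, "grip": 1},
  {"x": 0, "y": 0, "z": 1, "roll": 0, "grip": 1},
  {"x": 0, "y": 0, "z": 0.5, "roll": 0, "grip": 1},
  {"x": 0, "y": 0, "z": 0, "roll": 0, "grip": 1},
])

```text
clock: 10.12
tcp_pos: [0.5701, -0.161, 0.0659]
orientation: [0.0, 0.064, 0.998, -0.0]
wrist_force: [-4.7, 2.0, 9.0]
finger_gap: 0.0208
grip_force: 90.5
```

Emit:
servo_tool([
  {"x": 0.2, "y": 0.1, "z": 0.5, "roll": 0, "grip": 1},
  {"x": 0.1, "y": 0.1, "z": 0.5, "roll": 0, "grip": 1},
  {"x": 0, "y": 0, "z": 0.5, "roll": 0, "grip": 1},
  {"x": 0, "y": 0, "z": 0.5, "roll": 0, "grip": 1},
  {"x": 0, "y": 0, "z": 0, "roll": 0, "grip": 1},
])

```text
clock: 10.53
tcp_pos: [0.5702, -0.161, 0.0645]
orientation: [0.001, 0.064, 0.998, -0.0]
wrist_force: [-4.8, 2.1, 12.4]
finger_gap: 0.0206
grip_force: 91.3
```

Emit:
servo_tool([
  {"x": 0, "y": 0, "z": 0.4, "roll": 0, "grip": 1},
  {"x": 0, "y": 0, "z": 0.4, "roll": 0, "grip": 1},
  {"x": 0, "y": 0, "z": 0, "roll": 0, "grip": 1},
  {"x": 0, "y": 0, "z": 0, "roll": 0, "grip": 1},
])

```text
clock: 10.87
tcp_pos: [0.5702, -0.161, 0.0645]
orientation: [0.001, 0.064, 0.998, -0.0]
wrist_force: [-6.5, 1.8, 17.6]
finger_gap: 0.021
grip_force: 92.0
```

The height has stopped at 64.5 mm, the calculated stop, while the force keeps rising. I'll add a small margin and check visually.

Emit:
servo_tool([
  {"x": 0, "y": 0, "z": 0.4, "roll": 0, "grip": 1},
  {"x": 0, "y": 0, "z": 0.4, "roll": 0, "grip": 1},
  {"x": 0, "y": 0, "z": 0, "roll": 0, "grip": 1},
  {"x": 0, "y": 0, "z": 0, "roll": 0, "grip": 1},
  {"x": 0, "y": 0, "z": 0, "roll": 0, "grip": 1},
])

```text
clock: 11.28
tcp_pos: [0.5702, -0.161, 0.0645]
orientation: [0.001, 0.064, 0.998, -0.001]
wrist_force: [-9.1, 3.1, 22.4]
finger_gap: 0.0202
grip_force: 92.6
```

Emit:
servo_tool([
  {"x": 0, "y": 0, "z": 0, "roll": 0, "grip": 1},
  {"x": 0, "y": 0, "z": 0, "roll": 0, "grip": 1},
  {"x": 0, "y": 0, "z": 0, "roll": 0, "grip": 1},
  {"x": 0, "y": 0, "z": 0, "roll": 0, "grip": 1},
  {"x": 0, "y": 0, "z": 0, "roll": 0, "grip": 1},
])

```text
clock: 11.7
tcp_pos: [0.5702, -0.161, 0.0645]
orientation: [0.001, 0.064, 0.998, -0.001]
wrist_force: [-8.5, 3.1, 22.0]
finger_gap: 0.0203
grip_force: 92.6
```

Run:
```python
from h import *
w=env.read_camera('wrist'); im=env.read_camera('side'); s=env.get_state(); print(s['tcp_pos'],s['wrist_force'],s['ft_torque'],yaw(s)[1][:2,2])
a=cv2.resize(w[60:260,130:380,::-1],(400,320)); b=cv2.resize(im[190:290,215:340,::-1],(400,320),interpolation=2)
cv2.imwrite('pics/end.png',np.hstack([a,b]))
```

```text
[ 0.57022348 -0.16100787  0.0644835 ] [-8.62532974  1.65768144 22.67713211] [0.5583461  1.65763348 0.00854481] [ 0.00239294 -0.00133402]
```

View pics/end.png

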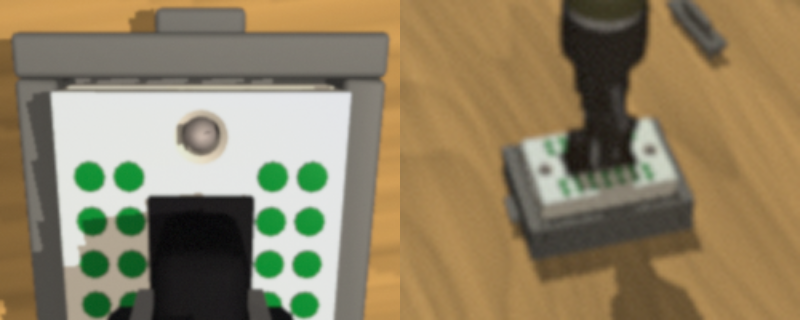

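Both dowels stand in their bores: the left panel shows the nose in the bore at (202,133), and the side view shows the plate flat in the base. Height and force both match the stop, so I'm handing in.

```bash
python3 -c "
from workcell import env
print(env.hand_in())"
```

```text
the job is handed in; nothing more can be done
None
```

The job is handed in with the cap plate still gripped and pressed onto its stop over both dowels: about 25 N down, plate underside 40 mm above the worktop, level with the rim, 12 s of the 42 s used; the bottles, jar and tamper were not touched.

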